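# Put a clay cutter back in its own ring of the graded rack

## Robot

A 6-joint arm with a two-finger parallel gripper is mounted at the origin on the work surface. World frame = base frame: x ahead of the robot, y to its left, z up, the work surface at z = 0. Lengths are in mm, angles in degrees, forces in N, time in s.
With the tool pointing down it reaches from about 325 to 900 mm from the base axis. Payload 6.1 kg.
Tool frame: the origin (TCP) lies midway between the tips of the shut fingers; the grasp point (between the pads) lies hold_point_z behind it (hold_point_z is the distance from the TCP to the grasp point, in mm); z points along the fingers, y is the direction in which the jaws open and shut (so a half turn about z gives the same grasp; the last joint's range is limited). The gripper opens to 87 mm and grips with 3 to 60 N. Pads are 19 mm wide; open, the fingers measure 117 mm over their backs; the gripper's body (75 mm by 190 mm) begins 51 mm behind the grasp point.
Start: joints at [-76.324, 12.628, 87.462, -0, 79.91, -7.225], TCP at [222.969, -583.867, 222.538] pointing down, gripper open.
Joint ranges: [-170.65, 170.65], [-52.31, 119.04], [5.05, 147.46], [-71.25, 251.25], [11.57, 151.72], [-153.62, 153.62]. Speed limits (degrees/s): [147.25, 147.25, 172.46, 180, 180, 180].

## Interface

Orientations are given as [roll, pitch, yaw] about the fixed x, y, z axes, in that order (R = Rz(yaw) Ry(pitch) Rx(roll)).
In Python, from cell import * gives the robot as it stands.
- The arm moves only by the shell command python3 -m crank 'ROWS' [OPENING] [FORCE]. ROWS is JSON, one flat list of numbers, 4 for each row, row after row: the shift along the tool's x, y, z in mm, then the turn about the tool's z in rad. A call has 1 to 12 rows; each row is the pose to reach, as a shift and turn from the pose commanded when the call began, along the tool's axes at that moment; what a row does not reach only later rows make up. A row lasts 1/10 s, in which the tool goes at most 50 mm and 8.59 degrees, less where a joint would pass 70% of its speed; a pose out of reach is approached as far as the arm can. A call with a gripper value outside its range is refused whole. OPENING is the finger opening in mm, from 0 to 87, set as the call begins (- or left out, the last holds). The fingers move at their own pace and stop on an object; FORCE is the grip in N (left out, the last holds). Time passes only in rows, so rows that repeat a pose let the fingers close. It gives the time, the measured TCP pose, the force and the opening at its end, in the units of the state.
- state(): the state, without advancing time (a new reading comes with each control period).
- grab_frame(name): name is "scene" or "top"; returns (picture, depth): 400x640x3 uint8, red, green, blue; 400x640 float32, mm along the optical axis (not along the pixel's ray), 0 where there is no reading.
- calibration(name): a dict with "fx", "fy", "cx", "cy" (pixels), "R" (3x3) and "t" (3): a world point X has camera coordinates R X + t. Camera axes: x right, y down, z forward; pixel columns grow to the right and rows downward; lengths in mm; the calibration is good to about 2 mm. A picture is of the moment at which its call begins. calibration takes no time and is no camera call.
- hand_in(): hands the job in, once; it reports no verdict.
Trained networks look in the newest picture that a camera, given by its name, has taken for a name from the list of things; names that differ only in an ending like _2 or _b are one class to them, and where a whole thing is asked for, a point or a joint stands for the part that bears it (a point fixed in the world has none). Each returns a list of dicts, best first, with "confidence" (0 to 1); they miss things now and then, are a little off and sometimes report something else, mostly with a low value. They report only what shows in the picture. A call takes as long as a camera call. They do not tell look-alikes from the thing itself.
- masks_of(target, camera): "region" (400x640 bool, what is visible of it) and "pixel" ([row, column] in pixels, amid what is visible of it).
- spot_point(target, camera): "pixel" ([row, column] in pixels: a listed point, or the origin of a listed thing).
The state is a dict: "clock": time; "joints": joint angles; "joint_velocities": joint speeds; "joint_efforts": joint torques, N m; "eef_pos": TCP position; "orientation": TCP orientation; "wrist_force": force on the tool from outside, world axes, zero at the start; "wrist_torque": the same for the moment, N m; "opening": finger opening in mm.
Only numpy, scipy, OpenCV 4.12 (cv2) and the standard library are available. Lean on these libraries where they do the work, as an engineer would, in place of code of your own. Each camera call takes 0.05 s, during which the arm holds its last target.

## Task

Put the clay cutter that stands on the white tile back in its own place in the graded rack. Its size is not marked, so go down the row from the widest ring, passing the barrel right through each ring and lifting it out again, until you feel a ring that is too narrow and stops it (not just a foot caught on the rim); never force it. Then let it down into the last ring it went through until its flange rests on the ring, and leave it hanging there, with the other cutters and things on the bench undisturbed.

Things in the scene. Friction and masses are not known exactly. Their poses are not given: they have to be found in the camera images.
- rack: fixed rack: wooden foot 104 x 230 mm, 12 mm thick; two posts and a steel bar (40 mm behind the row, +x, top at 55 mm) carry 4 steel rings in a row, 50 mm apart, on springy arms. Rings 8 mm high, walls 4 mm, tops 52 mm above the bench, open below down to the foot. Bores 33, 28, 23, 18 mm from the +y end; a cutter has 1.4 mm to spare in its own. Origin: on the bench under the row's middle; y along the row
- ring1 (a point): place 1 of the row (widest, bore 33 mm), at the height of the ring's top. This is the even 50 mm mark on the bar: the ring was clamped by hand and stands up to 5 mm off it, either way along the row (rack y), not across. Clamped tight along the row; its flat spring arm gives downwards, 1.5 N per mm, up to 8 mm, and lifts back
- ring2 (a point): place 2 of the row (second, bore 28 mm), at the height of the ring's top. This is the even 50 mm mark on the bar: the ring was clamped by hand and stands up to 5 mm off it, either way along the row (rack y), not across. Clamped tight along the row; its flat spring arm gives downwards, 1.5 N per mm, up to 8 mm, and lifts back
- ring3 (a point): place 3 of the row (third, bore 23 mm), at the height of the ring's top. This is the even 50 mm mark on the bar: the ring was clamped by hand and stands up to 5 mm off it, either way along the row (rack y), not across. Clamped tight along the row; its flat spring arm gives downwards, 1.5 N per mm, up to 8 mm, and lifts back
- ring4 (a point): place 4 of the row (narrowest, bore 18 mm), at the height of the ring's top. This is the even 50 mm mark on the bar: the ring was clamped by hand and stands up to 5 mm off it, either way along the row (rack y), not across. Clamped tight along the row; its flat spring arm gives downwards, 1.5 N per mm, up to 8 mm, and lifts back
- cutter_a: unmarked round clay cutter, upright, 70 to 140 g. From the foot up: brass barrel 32 mm long, foot bevelled 1.2 mm; brass flange 42 mm wide, 4 mm thick; round steel grip 18 mm across, 40 mm tall (36 to 76 mm up); cap to 84 mm. One cutter has a barrel of 31.6, one 26.6, one 21.6 mm; which is not told. One stands on the tile, two in the box. Origin: centre of the foot, z up
- cutter_b: unmarked round clay cutter, upright, 70 to 140 g. From the foot up: brass barrel 32 mm long, foot bevelled 1.2 mm; brass flange 42 mm wide, 4 mm thick; round steel grip 18 mm across, 40 mm tall (36 to 76 mm up); cap to 84 mm. One cutter has a barrel of 31.6, one 26.6, one 21.6 mm; which is not told. One stands on the tile, two in the box. Origin: centre of the foot, z up
- cutter_c: unmarked round clay cutter, upright, 70 to 140 g. From the foot up: brass barrel 32 mm long, foot bevelled 1.2 mm; brass flange 42 mm wide, 4 mm thick; round steel grip 18 mm across, 40 mm tall (36 to 76 mm up); cap to 84 mm. One cutter has a barrel of 31.6, one 26.6, one 21.6 mm; which is not told. One stands on the tile, two in the box. Origin: centre of the foot, z up
- tile: white glazed work tile 150 x 150 mm, 5 mm thick, fixed; the cutter to put away stands on it. Origin: centre of its underside
- box: red open box 170 x 190 mm, 45 mm high, floor 5 mm thick, fixed, with the other two cutters in it, to be left alone. Origin: centre of its underside
- brooch: finished round clay brooch, 52 mm across, 17 mm high, lying on the bench, to be left alone. Origin: centre of its underside
- jar: closed glass jar, 44 mm across, 55 mm high, standing on the bench, to be left alone. Origin: centre of its underside
There are look-alikes about, which are no part of the job. Leave any red look-alike of the cutter_a alone.

How it is judged (in metres and radians):
On the way, in this order (a step that is already met when the one before it is completed fails the run):
1. the cutter's foot has passed right through the widest ring (((horizontal distance between cutter_a and ring1 below 0.009 m and z of cutter_a in the frame of rack below 0.042 m and angle between cutter_a's own z axis and vertical below 0.15 rad) or (horizontal distance between cutter_b and ring1 below 0.009 m and z of cutter_b in the frame of rack below 0.042 m and angle between cutter_b's own z axis and vertical below 0.15 rad) or (horizontal distance between cutter_c and ring1 below 0.009 m and z of cutter_c in the frame of rack below 0.042 m and angle between cutter_c's own z axis and vertical below 0.15 rad))), for 0.05 s.
2. then tried in the second ring: its foot has passed through, or, for the wide cutter, it has been felt to stop on the ring (pressed with at least 1 N) (((horizontal distance between cutter_a and ring2 below 0.009 m and z of cutter_a in the frame of rack between 0.043 and 0.056 m and contact force between cutter_a and rack above 1 N) or (horizontal distance between cutter_b and ring2 below 0.009 m and z of cutter_b in the frame of rack below 0.042 m and angle between cutter_b's own z axis and vertical below 0.15 rad) or (horizontal distance between cutter_c and ring2 below 0.009 m and z of cutter_c in the frame of rack below 0.042 m and angle between cutter_c's own z axis and vertical below 0.15 rad))), for 0.05 s.
3. then: if it was stopped, its foot is back through the ring before; else the third ring is tried: passed through, or, for the middle cutter, felt to stop (((horizontal distance between cutter_a and ring1 below 0.009 m and z of cutter_a in the frame of rack below 0.042 m and angle between cutter_a's own z axis and vertical below 0.15 rad) or (horizontal distance between cutter_b and ring3 below 0.009 m and z of cutter_b in the frame of rack between 0.043 and 0.056 m and contact force between cutter_b and rack above 1 N) or (horizontal distance between cutter_c and ring3 below 0.009 m and z of cutter_c in the frame of rack below 0.042 m and angle between cutter_c's own z axis and vertical below 0.15 rad))), for 0.05 s.
4. then: the wide cutter hangs seated and let go; the middle cutter's foot is back through the second ring; the slim cutter has been felt to stop on the narrowest ring (((horizontal distance between cutter_a and ring1 below 0.009 m and z of cutter_a in the frame of rack below 0.023 m and (contact force between cutter_a and the fingers below 0.1 N and contact force between cutter_a and the arm below 0.1 N)) or (horizontal distance between cutter_b and ring2 below 0.009 m and z of cutter_b in the frame of rack below 0.042 m and angle between cutter_b's own z axis and vertical below 0.15 rad) or (horizontal distance between cutter_c and ring4 below 0.009 m and z of cutter_c in the frame of rack between 0.043 and 0.056 m and contact force between cutter_c and rack above 1 N))), for 0.05 s.
At the end, for the whole second after the job is handed in: the cutter from the tile hangs upright (within 0.08 rad) and at rest in the narrowest ring that it passes, its flange down on the ring (within 3 mm), let go; the other two cutters have not been moved (20 mm) ((((horizontal distance between cutter_a and ring1 below 0.009 m and z of cutter_a in the frame of rack between 0.016 and 0.023 m and angle between cutter_a's own z axis and vertical below 0.08 rad and linear speed of cutter_a below 0.02 m/s and distance of each of cutter_b, cutter_c from where it was at the start of the episode below 0.02 m and horizontal distance between each of cutter_b, cutter_c and tile above 0.11 m) and (contact force between cutter_a and the fingers below 0.1 N and contact force between cutter_a and the arm below 0.1 N)) or ((horizontal distance between cutter_b and ring2 below 0.009 m and z of cutter_b in the frame of rack between 0.016 and 0.023 m and angle between cutter_b's own z axis and vertical below 0.08 rad and linear speed of cutter_b below 0.02 m/s and distance of each of cutter_a, cutter_c from where it was at the start of the episode below 0.02 m and horizontal distance between each of cutter_a, cutter_c and tile above 0.11 m) and (contact force between cutter_b and the fingers below 0.1 N and contact force between cutter_b and the arm below 0.1 N)) or ((horizontal distance between cutter_c and ring3 below 0.009 m and z of cutter_c in the frame of rack between 0.016 and 0.023 m and angle between cutter_c's own z axis and vertical below 0.08 rad and linear speed of cutter_c below 0.02 m/s and distance of each of cutter_a, cutter_b from where it was at the start of the episode below 0.02 m and horizontal distance between each of cutter_a, cutter_b and tile above 0.11 m) and (contact force between cutter_c and the fingers below 0.1 N and contact force between cutter_c and the arm below 0.1 N)))); the robot touches nothing.
It fails at once if a cutter is forced: it presses on the rack with more than 20 N (contact force between any of cutter_a, cutter_b, cutter_c and rack above 20 N).
It fails at once if the brooch or the jar is moved by more than 20 mm (distance of any of brooch, jar from where it was at the start of the episode above 0.02 m).
It fails at once if more than one cutter is moved (distance of each of cutter_a, cutter_b from where it was at the start of the episode above 0.02 m or distance of each of cutter_a, cutter_c from where it was at the start of the episode above 0.02 m or distance of each of cutter_b, cutter_c from where it was at the start of the episode above 0.02 m).
It also fails if it takes over 67 s, if anything falls off the work surface, if the arm or the gripper's body presses on something with over 40 N, if the wrist force passes 120 N, or if a joint passes its speed limit or range.

## Working session

There is one attempt and no reset: what is moved stays moved. The work goes in short steps, Python scripts to look and compute and a shell command to move; the robot and the scene stay as the last step left them, time stands still between calls to the robot, and variables do not carry over. Pictures are saved under pics/ and viewed, and the job is handed in when it is done.

```bash
ls; mkdir -p pics; cat > h.py <<'E'
from cell import *
import numpy as np, cv2
def save(name,cam):
    p,d=grab_frame(cam); cv2.imwrite('pics/'+name+'.png',p[:,:,::-1]); np.save('pics/'+name+'.npy',d); return p,d
def w(cam,r,c,z):
    K=calibration(cam);R=np.array(K['R']);t=np.array(K['t'])
    ray=R.T@np.array([(c-K['cx'])/K['fx'],(r-K['cy'])/K['fy'],1]);o=-R.T@t
    return o+ray*(z-o[2])/ray[2]
def cloud(cam,d):
    K=calibration(cam);R=np.array(K['R']);t=np.array(K['t'])
    r,c=np.mgrid[0:400,0:640]
    P=np.stack([(c-K['cx'])/K['fx']*d,(r-K['cy'])/K['fy']*d,d],-1)
    return (P-t)@R
E
python3 - <<'E'
from h import *
for c in ('scene','top'):
    save(c+'0',c); K=calibration(c); R=np.array(K['R']);print(c,K['fx'],-R.T@K['t'],R[2])
s=state();print(s)
for n in ('rack','ring1','ring2','ring3','ring4','tile','cutter_a','box','brooch','jar'):
    f=spot_point(n,'top'); print(n,[(x['pixel'],round(x['confidence'],2)) for x in f[:4]])
E
```

```text
pics
scene 400.71363307213437 [1215.10904954  311.61511828  572.85332971] [-0.7216681  -0.38047529 -0.57830243]
top 433.7387704705656 [425.18519182  -7.08372225 876.45166627] [ 0.18707464  0.01653247 -0.98220658]
{'clock': 0.1, 'joints': array([-7.63230028e+01,  1.26730245e+01,  8.75212475e+01, -1.76266365e-03,
        7.99105916e+01, -7.22388738e+00]), 'joint_velocities': array([-0.04118857, -0.04779717, -0.08073288,  0.03836129, -0.03736548,
        0.07155791]), 'joint_efforts': array([ 1.81324336e-03, -4.95949602e+01, -3.88518369e+01,  7.02256872e-02,
        5.15497208e-02, -4.53093435e-05]), 'eef_pos': array([ 222.82938642, -583.30457274,  221.50295094]), 'orientation': array([-1.79895751e+02, -1.14652021e-02,  2.09011845e+01]), 'wrist_force': array([ 0.17580576, -0.28653214,  0.8652877 ]), 'wrist_torque': array([-0.03470424,  0.04087552,  0.00163058]), 'opening': 87.10105451778189}
rack []
ring1 [([225.7, 487.6], 0.92), ([234.3, 461.3], 0.85), ([239.8, 438.7], 0.82), ([246.3, 411.5], 0.73)]
ring2 [([225.7, 487.6], 0.92), ([234.3, 461.3], 0.85), ([239.8, 438.7], 0.82), ([246.3, 411.5], 0.73)]
ring3 [([225.7, 487.6], 0.92), ([234.3, 461.3], 0.85), ([239.8, 438.7], 0.82), ([246.3, 411.5], 0.73)]
ring4 [([225.7, 487.6], 0.92), ([234.3, 461.3], 0.85), ([239.8, 438.7], 0.82), ([246.3, 411.5], 0.73)]
tile [([236.5, 234.8], 0.68), ([241.8, 445.0], 0.53)]
cutter_a [([303.0, 249.8], 0.92), ([93.5, 324.7], 0.87), ([89.5, 286.4], 0.79), ([243.3, 250.1], 0.68)]
box [([101.7, 305.1], 0.62)]
brooch [([281.3, 323.8], 0.81), ([100.8, 305.7], 0.17)]
jar [([198.7, 322.3], 0.55)]
```

View pics/top0.png

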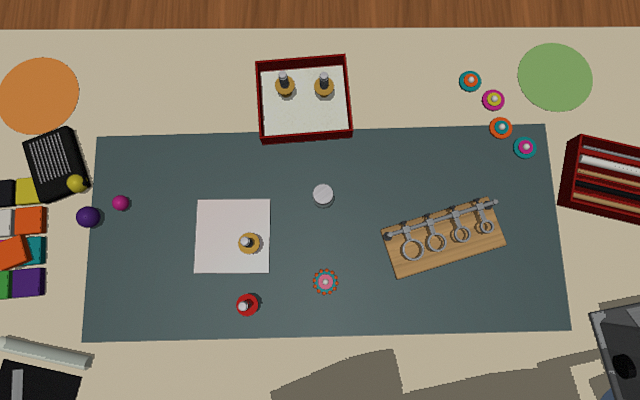

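View pics/scene0.png

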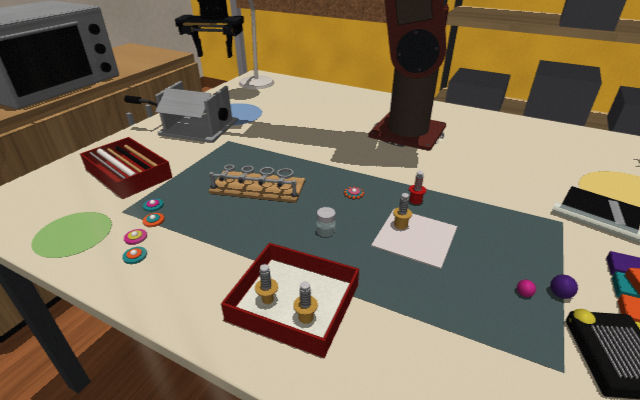

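The top view shows the target cutter on the tile at about (243,250), with the red look-alike at (303,249). The rings run from about (246,411), the widest, to (226,487). Next I'll measure each precisely.

```bash
python3 - <<'E'
from h import *
import cell
print([ (n,getattr(cell,n)) for n in dir(cell) if 'hold' in n.lower() or isinstance(getattr(cell,n),(int,float))])
p=cv2.imread('pics/top0.png')
a=cv2.resize(p[185:290,370:520],None,fx=5,fy=5,interpolation=cv2.INTER_CUBIC); cv2.imwrite('pics/rackz.png',a)
b=cv2.resize(p[190:290,190:290],None,fx=6,fy=6,interpolation=cv2.INTER_CUBIC); cv2.imwrite('pics/tilez.png',b)
d=np.load('pics/top0.npy');P=cloud('top',d)
print('bench z',P[300,300],P[210,210])
for rc in ((246,411),(240,438),(234.5,461),(226,487)): print(w('top',*rc,52))
print('tile');
sub=P[225:262,232:270].reshape(-1,3)
for lo,hi in ((34,47),(60,80),(80,95)):
    m=sub[(sub[:,2]>lo)&(sub[:,2]<hi)]; print(lo,len(m),m.min(0) if len(m) else'',m.max(0)if len(m) else'',m.mean(0)if len(m) else'')
for n in ('rack','cutter_a','jar','brooch'):
    for x in masks_of(n,'top'):
        if x['confidence']>.3:
            m=P[x['region']]; print(n,x['pixel'],round(x['confidence'],2),m.min(0).round(),m.max(0).round())
E
```

```text
[('hold_point_z', 18.700000000000003)]
bench z [386.0572092   42.67488213   1.75485132] [564.20126579 228.28916621   6.05872739]
[ 488.59803257 -168.75486577   52.        ]
[ 500.04833084 -220.05407631   52.        ]
[ 510.56856889 -263.92369319   52.        ]
[ 526.85362007 -313.97347885   52.        ]
tile
34 257 [475.08117973 120.38707147  36.07541678] [513.7613038  161.8608963   46.21309632] [493.49501697 138.779081    41.44963306]
60 21 [485.99347225 131.97657994  61.57396342] [500.7180065  143.19666841  77.21943989] [491.68159456 134.49153366  70.08679115]
80 74 [485.47225039 132.55201183  80.35355109] [501.70834679 148.32674197  91.73073858] [493.85022218 139.73971459  87.41568957]
rack [239.0, 443.4] 0.55 [ 425. -362.   -3.] [591.  -7. 876.]
cutter_a [85.8, 283.8] 0.95 [425.  -7.   5.] [862. 100. 876.]
cutter_a [243.3, 249.4] 0.81 [425.  -7.   5.] [514. 161. 876.]
cutter_a [238.5, 441.4] 0.73 [ 425. -363.   -3.] [591.  -7. 876.]
cutter_a [305.9, 245.7] 0.64 [355. 121.  -1.] [398. 169.  87.]
jar [196.8, 320.1] 0.88 [567. -22.   4.] [608.  18.  59.]
brooch [283.0, 325.2] 0.87 [396. -30.  -2.] [444.  17.  20.]
```

```bash
python3 -c "
import cell;print([n for n in dir(cell) if n[0]!='_'])"; python3 -m crank --help 2>&1 | head
```

```text
['IKError', 'calibration', 'grab_frame', 'hand_in', 'hold_point_z', 'masks_of', 'spot_point', 'state']
invalid input: not JSON, or not a number
```

View pics/rackz.png

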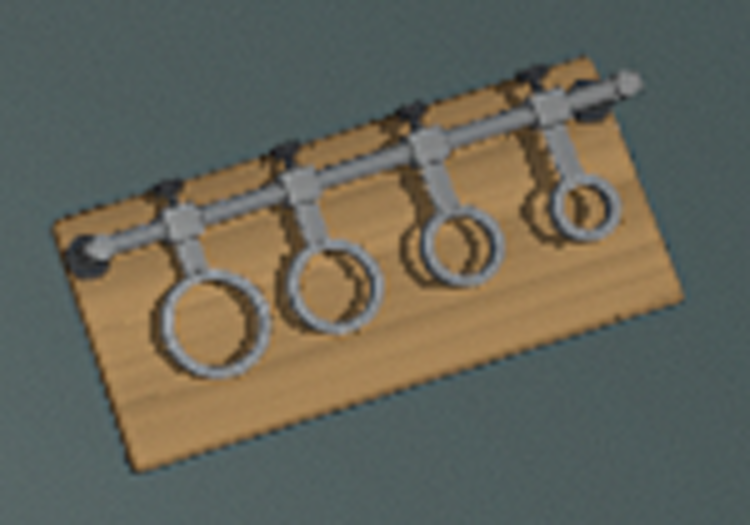

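View pics/tilez.png

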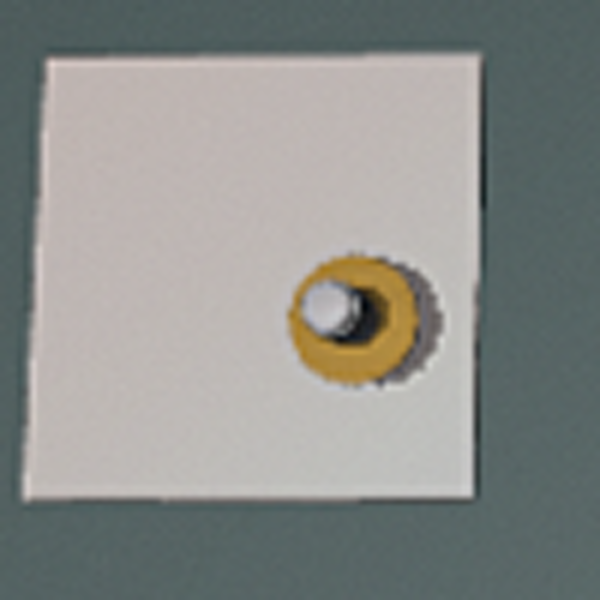

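```bash
cat > fit.py <<'E'
from h import *
from scipy.optimize import minimize
def proj(cam,X):
    K=calibration(cam);Y=np.asarray(X)@np.array(K['R']).T+np.array(K['t'])
    return np.stack([Y[:,0]/Y[:,2]*K['fx']+K['cx'],Y[:,1]/Y[:,2]*K['fy']+K['cy']],1)
S=8
def poly(cam,x,y,z,r,org,sh):
    a=np.linspace(0,2*np.pi,60,endpoint=False)
    q=proj(cam,np.stack([x+r*np.cos(a),y+r*np.sin(a),np.full(60,z)],1))
    q=((q-org+0.5)*S-0.5)
    m=np.zeros((sh[0]*S,sh[1]*S),np.uint8);cv2.fillPoly(m,[np.round(q*16).astype(np.int32)],1,shift=4);return m.astype(bool)
E
cat > rings.py <<'E'
from fit import *
ims=[grab_frame('top')[0].astype(float) for _ in range(4)]
im=np.mean(ims,0)
sat=(im.max(2)-im.min(2))/(im.max(2)+1)
g=[(488.6,-169,33),(500,-220,28),(511,-264,23),(527,-314,18)]
out=[]
for x0,y0,b in g:
    c=proj('top',[[x0,y0,52]])[0].round().astype(int);h=16
    org=c-h;sh=(2*h+1,2*h+1)
    sub=cv2.resize(sat[org[1]:org[1]+sh[0],org[0]:org[0]+sh[1]],None,fx=S,fy=S,interpolation=cv2.INTER_CUBIC)
    v=1-np.clip(sub/0.35,0,1)
    def f(p):
        o=poly('top',p[0],p[1],52,b/2+4,org,sh);i=poly('top',p[0],p[1],52,b/2,org,sh)
        O=poly('top',p[0],p[1],52,b/2+7,org,sh)
        core=poly('top',p[0],p[1],52,b/2-3,org,sh)
        ring=o&~i
        return -(v[ring].mean()-.5*v[O&~o].mean()-.5*v[i&~core].mean())
    best=min(((f((x0+dx,y0+dy)),x0+dx,y0+dy) for dx in range(-6,7,2) for dy in range(-8,9,2)))
    r=minimize(f,best[1:],method='Nelder-Mead',options=dict(initial_simplex=[best[1:],(best[1]+1.5,best[2]),(best[1],best[2]+1.5)],xatol=.05,fatol=1e-4))
    out.append(r.x);print(r.x.round(2),round(r.fun,3))
out=np.array(out)
k=np.polyfit(out[:,1],out[:,0],1);print('yaw',np.degrees(np.arctan(-k[0])),'resid',(out[:,0]-np.polyval(k,out[:,1])).round(2))
print('spacing',np.linalg.norm(np.diff(out,axis=0),axis=1).round(2))
# cutter
hsv=cv2.cvtColor(im.astype(np.uint8),cv2.COLOR_RGB2HSV)
c=proj('top',[[493.5,139,41]])[0].round().astype(int);h=20;org=c-h;sh=(41,41)
gold=((hsv[...,0]>12)&(hsv[...,0]<32)&(hsv[...,1]>110)).astype(float)[org[1]:org[1]+41,org[0]:org[0]+41]
v=cv2.resize(gold,None,fx=S,fy=S,interpolation=cv2.INTER_LINEAR)
ks=v>0.5; cap=poly('top',493.5,139,89,12,org,sh)|poly('top',493.5,139,75,13,org,sh)|poly('top',493.5,139,60,13,org,sh)
def f(p):
    m=poly('top',p[0],p[1],41,21,org,sh)|poly('top',p[0],p[1],37,21,org,sh)
    return ((m^ks)&~cap).sum()/1000
r=minimize(f,(493.5,139),method='Nelder-Mead',options=dict(initial_simplex=[(493.5,139),(495.5,139),(493.5,141)],xatol=.05,fatol=1e-4));print('cutter flange',r.x,r.fun)
E
python3 rings.py
```

```text
[ 482.61 -171.69] -0.689
[ 496.9  -217.03] -0.681
[ 512.15 -266.12] -0.66
[ 526.99 -313.32] -0.633
yaw 17.384794551601164 resid [-0.03  0.07 -0.05  0.01]
spacing [47.54 51.4  49.48]
cutter flange [495.17814823 141.13524661] 2.004
```

```bash
python3 -m crank '[15,-17,0,0.01, 45,-51,0,0.02, 77,-87,0,0.03, 109,-123,0,0.04, 141,-159,0,0.05, 173,-195,0,0.061, 205,-231,0,0.061, 237,-267,0,0.061, 269,-303,0,0.061, 301,-339,0,0.061, 333,-375,0,0.061, 365,-411,0,0.061]' 50
```

```text
clock: 2.2
eef_pos: [417.8, -67.8, 223.1]
orientation: [179.9, -0.1, 17.4]
wrist_force: [0.2, -0.6, -0.4]
opening: 50.1
```

```bash
python3 -m crank '[30,-38,0,0, 58,-75,0,0, 85,-111,0,0, 110,-143,0,0, 128,-166,20,0, 135,-176,50,0, 137,-178,75,0, 137,-178,90,0, 137,-178,90,0, 137,-178,90,0]' && python3 -c "
from h import *
save('t1','top');save('s1','scene');print(state()['eef_pos'],state()['orientation'])"
```

```text
clock: 3.2
eef_pos: [495.2, 140.8, 133.2]
orientation: [180.0, -0.0, 17.4]
wrist_force: [-0.1, -0.7, -0.0]
opening: 50.1
[496.02733988 140.85468183 134.31276225] [ 1.79971007e+02 -1.63869312e-01  1.73612186e+01]
```

```bash
python3 -c "
import cv2
p=cv2.imread('pics/s1.png')[90:290,330:500];cv2.imwrite('pics/s1z.png',cv2.resize(p,None,fx=3,fy=3,interpolation=2))"
```

```text
(no output)
```

View pics/s1z.png

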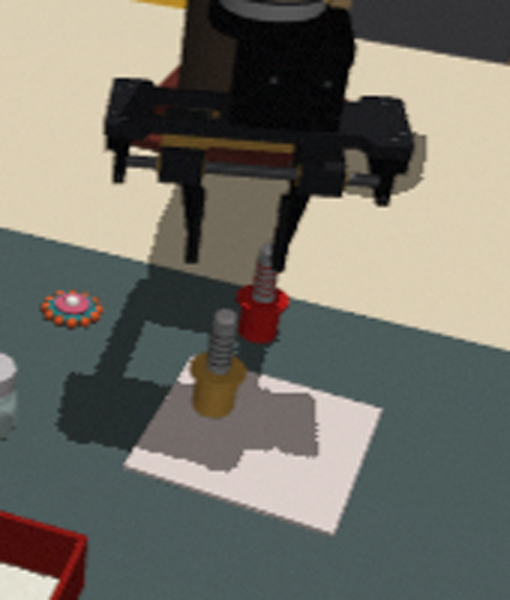

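```bash
python3 -m crank '[0,0,25,0, 0,0,50,0, 0,0,70,0, 0,0,82,0, 0,0,87,0, 0,0,87.5,0, 0,0,87.5,0]' 50 && python3 -m crank '[0,0,0,0, 0,0,0,0, 0,0,0,0, 0,0,0,0, 0,0,0,0, 0,0,0,0]' 10 20
```

```text
clock: 4.0
eef_pos: [495.8, 141.2, 46.2]
orientation: [180.0, -0.1, 17.4]
wrist_force: [0.8, -0.2, -0.9]
opening: 50.3
clock: 4.6
eef_pos: [494.9, 141.1, 45.1]
orientation: [180.0, -0.0, 17.4]
wrist_force: [-0.2, 0.2, 0.5]
opening: 18.1
```

```bash
python3 -m crank '[0,0,-20,0, 0,0,-50,0, 0,0,-80,0, -8,22,-100,0, -22,61,-100,0, -37,104,-100,0, -52,147,-100,0, -67,190,-100,0, -82,230,-100,0, -94,263,-100,0, -102,286,-100,0, -105.2,294.7,-100,0]' && python3 -m crank '[0,0,0,0, 0,0,0,0]' && python3 - <<'E'
from h import *
save('s2','scene');save('t2','top')
p=cv2.imread('pics/s2.png')[90:230,180:340];q=cv2.imread('pics/t2.png')[150:310,350:560]
cv2.imwrite('pics/s2z.png',cv2.resize(p,None,fx=4,fy=4,interpolation=2));cv2.imwrite('pics/t2z.png',cv2.resize(q,None,fx=3,fy=3,interpolation=2))
for i in range(4): print(state()['eef_pos'],state()['wrist_force'])
E
```

```text
clock: 5.8
eef_pos: [482.1, -173.8, 144.9]
orientation: [180.0, 0.0, 17.2]
wrist_force: [-0.3, -0.0, -1.0]
opening: 17.1
clock: 6.0
eef_pos: [482.4, -170.6, 144.7]
orientation: [-179.9, 0.0, 17.4]
wrist_force: [0.0, 0.7, -1.1]
opening: 17.1
[ 482.56546596 -170.21826068  144.84358905] [-1.2717984   0.24309433 -0.77346293]
[ 482.56546596 -170.21826068  144.84358905] [-1.2717984   0.24309433 -0.77346293]
[ 482.56546596 -170.21826068  144.84358905] [-1.2717984   0.24309433 -0.77346293]
[ 482.56546596 -170.21826068  144.84358905] [-1.2717984   0.24309433 -0.77346293]
```

View pics/s2z.png

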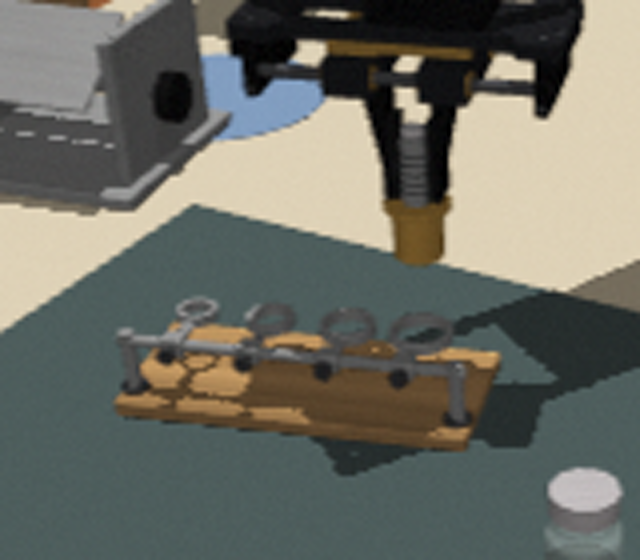

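View pics/t2z.png

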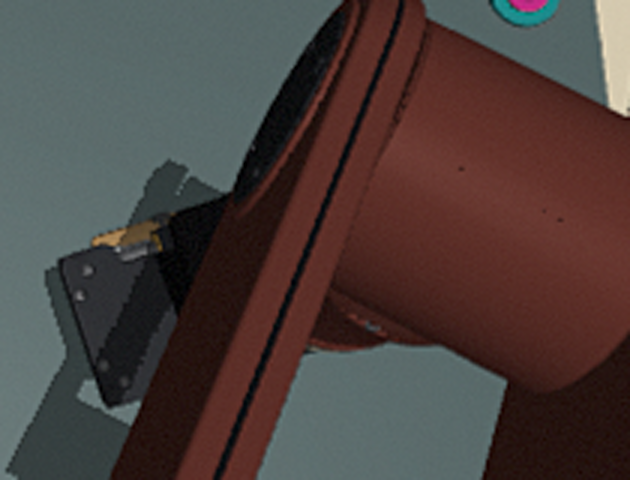

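```bash
cat > sc.py <<'E'
from fit import *
import sys
# usage: sc.py tcpx tcpy tcpz : compare held cutter's barrel with prediction in scene
X,Y,Z=map(float,sys.argv[1:4])
im=np.mean([grab_frame('scene')[0].astype(float) for _ in range(4)],0)
hsv=cv2.cvtColor(im.astype(np.uint8),cv2.COLOR_RGB2HSV)
gold=((hsv[...,0]>8)&(hsv[...,0]<30)&(hsv[...,1]>150)).astype(float)
foot=Z-40
c=proj('scene',[[X,Y,foot+20]])[0].round().astype(int);h=18;org=c-h;sh=(37,37)
wd=cv2.resize(im[org[1]:org[1]+37,org[0]:org[0]+37].astype(np.uint8),None,fx=S,fy=S,interpolation=cv2.INTER_CUBIC)
hs=cv2.cvtColor(wd,cv2.COLOR_RGB2HSV); ks=(hs[...,0]>8)&(hs[...,0]<30)&(hs[...,1]>150)
cv2.imwrite('pics/g.png',np.hstack([wd[:,:,::-1],np.repeat((ks*255).astype(np.uint8)[...,None],3,2)]))
def model(p,rb,dz):
    m=poly('scene',p[0],p[1],foot+36+dz,21,org,sh)|poly('scene',p[0],p[1],foot+32+dz,21,org,sh)
    for k in np.linspace(1,32,6): m|=poly('scene',p[0],p[1],foot+k+dz,rb,org,sh)
    return m
u=np.array([-.466,.884])
for rb in (15.8,13.3,10.8):
    excl=poly('scene',X,Y,foot+40,13,org,sh)|poly('scene',X,Y,foot+50,13,org,sh)
    f=lambda q:((model(np.array([X,Y])+q[0]*u,rb,q[1])^ks)&~excl).sum()/1000
    r=minimize(f,(0,0),method='Nelder-Mead',options=dict(initial_simplex=[(0,0),(3,0),(0,3)],xatol=.05,fatol=1e-3))
    print('rb',rb,'right shift mm %.2f up %.2f cost %.2f'%(r.x[0],r.x[1],r.fun))
E
python3 sc.py 482.6 -171.7 145
python3 - <<'E'
from fit import *
im=np.load('pics/s2.npy');P=0
im=cv2.imread('pics/s0.png') if 0 else cv2.imread('pics/scene0.png')
v0=cv2.cvtColor(im,cv2.COLOR_BGR2HSV)
for (x,y,b) in ((482.6,-171.7,33),(496.9,-217,28),(512.1,-266.1,23),(527,-313.3,18)):
    print(proj('scene',[[x,y,52]])[0])
p=im[150:205,200:310];q=cv2.resize(p,None,fx=7,fy=7,interpolation=2)
for (x,y,b) in ((482.6,-171.7,33),(496.9,-217,28),(512.1,-266.1,23),(527,-313.3,18)):
  for r in (b/2,b/2+4):
    a=np.linspace(0,6.28,40);k=proj('scene',np.stack([x+r*np.cos(a),y+r*np.sin(a),0*a+52],1))
    k=((k-[200,150]+.5)*7-.5).round().astype(np.int32);cv2.polylines(q,[k],True,(0,255,0),1)
cv2.imwrite('pics/ringsc.png',q)
E
```

```text
rb 15.8 right shift mm -0.11 up -0.94 cost 3.78
rb 13.3 right shift mm -0.57 up -2.32 cost 3.02
rb 10.8 right shift mm -0.56 up -4.04 cost 4.15
[285.88179204 170.76510882]
[267.75995362 169.06613869]
[248.46270953 167.198111  ]
[230.11311529 165.47824079]
```

View pics/ringsc.png

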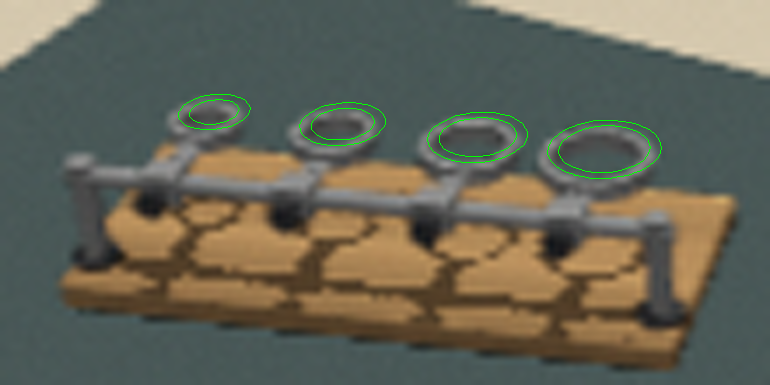

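View pics/g.png

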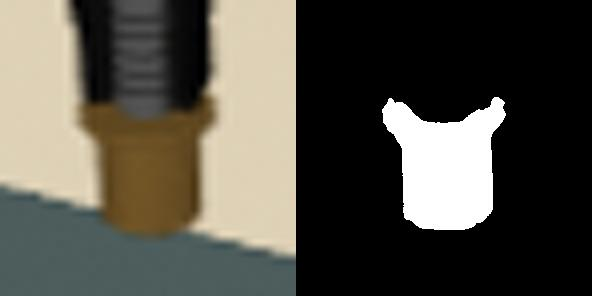

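```bash
python3 - <<'E'
from fit import *
im=cv2.imread('pics/scene0.png')[:,:,::-1].astype(float)
L=im.mean(2)
u=np.array([-.466,.884])
for (x0,y0,b) in ((482.6,-171.7,33),(496.9,-217,28),(512.1,-266.1,23),(527,-313.3,18)):
    c=proj('scene',[[x0,y0,52]])[0].round().astype(int);h=14;org=c-h;sh=(29,29)
    wd=cv2.resize(im[org[1]:org[1]+29,org[0]:org[0]+29].astype(np.uint8),None,fx=S,fy=S,interpolation=cv2.INTER_CUBIC).astype(float)
    lab=wd[...,0]-wd[...,1]*0.55-wd[...,2]*.45   # red excess: bench negative
    rx=wd[...,0]-wd[...,2]; 
    bench=im[150:156,250:300].reshape(-1,3).mean(0)
    dist=np.abs((wd[...,0]-wd[...,1]) )
    v=np.clip(1-np.abs(rx)/14,0,1)  # neutral grey
    def parts(q):
        p=np.array([x0,y0])+q[0]*u; z=52+q[1]
        o=poly('scene',*p,z,b/2+4,org,sh);i=poly('scene',*p,z,b/2,org,sh);o2=poly('scene',*p,z-8,b/2+4,org,sh);i2=poly('scene',*p,z-8,b/2,org,sh)
        hole=i&i2
        return (o|o2)&~hole,hole,poly('scene',*p,z,b/2+9,org,sh)&~(o|o2)
    def f(q):
        a,hh,o=parts(q); return -(v[a].mean()-.4*v[hh].mean()-.6*v[o].mean())
    g=[(f((s,t)),s,t) for s in np.arange(-6,6.1,.5) for t in np.arange(-6,4.1,.5)]
    print(b,[tuple(np.round(k,2)) for k in sorted(g)[:4]])
E
```

```text
Traceback (most recent call last):
  File "fit.py", line 9, in poly
    q=proj(cam,np.stack([x+r*np.cos(a),y+r*np.sin(a),np.full(60,z)],1))
  File "fit.py", line 4, in proj
    K=calibration(cam);Y=np.asarray(X)@np.array(K['R']).T+np.array(K['t'])
ValueError: time passes only in moves, steps and waits
```

```bash
sed -i 's/^S=8/S=8/; 1a\
import functools\
calibration=functools.lru_cache(None)(calibration)' fit.py; cat > scr.py <<'E'
from fit import *
im=cv2.imread('pics/scene0.png')[:,:,::-1].astype(float)
u=np.array([-.466,.884])
for (x0,y0,b) in ((482.6,-171.7,33),(496.9,-217,28),(512.1,-266.1,23),(527,-313.3,18)):
    c=proj('scene',[[x0,y0,52]])[0].round().astype(int);h=14;org=c-h;sh=(29,29)
    wd=cv2.resize(im[org[1]:org[1]+29,org[0]:org[0]+29].astype(np.uint8),None,fx=S,fy=S,interpolation=cv2.INTER_CUBIC).astype(float)
    rx=wd[...,0]-wd[...,2]
    v=np.clip(1-np.abs(rx)/14,0,1)
    if b==33: cv2.imwrite('pics/v.png',v*255)
    def parts(q):
        p=np.array([x0,y0])+q[0]*u; z=52+q[1]
        o=poly('scene',*p,z,b/2+4,org,sh);i=poly('scene',*p,z,b/2,org,sh);o2=poly('scene',*p,z-8,b/2+4,org,sh);i2=poly('scene',*p,z-8,b/2,org,sh)
        hole=i&i2
        return (o|o2)&~hole,hole,poly('scene',*p,z,b/2+9,org,sh)&~(o|o2)
    def f(q):
        a,hh,o=parts(q); return -(v[a].mean()-.4*v[hh].mean()-.6*v[o].mean())
    g=[(f((s,t)),s,t) for s in np.arange(-6,6.1,.5) for t in np.arange(-6,4.1,.5)]
    print(b,[tuple(float(z) for z in np.round(k,2)) for k in sorted(g)[:4]])
E
python3 scr.py; python3 -c "
from cell import *
print(state()['clock'])"
```

```text
33 [(-0.65, -3.0, -2.0), (-0.64, -3.5, -2.0), (-0.64, -3.0, -1.5), (-0.64, -3.5, -1.5)]
28 [(-0.63, -3.5, -1.5), (-0.63, -3.5, -2.0), (-0.63, -4.0, -2.0), (-0.63, -3.0, -1.5)]
23 [(-0.59, -3.5, -2.0), (-0.58, -3.5, -2.5), (-0.58, -4.0, -2.0), (-0.58, -4.0, -2.5)]
18 [(-0.46, -4.0, -2.5), (-0.46, -4.5, -2.5), (-0.46, -4.0, -2.0), (-0.46, -3.5, -2.5)]
6.3[ WARN:0@0.355] global loadsave.cpp:1063 imwrite_ Unsupported depth image for selected encoder is fallbacked to CV_8U.
```

```bash
python3 -m crank '[0,1,10,0, 0,2.5,25,0, 0,2.5,38,0, 0,2.5,45,0, 0,2.5,48,0, 0,2.5,48,0, 0,2.5,48,0]' && python3 sc.py 481.85 -174.1 97 && python3 - <<'E'
from h import *
save('s3','scene')
p=cv2.imread('pics/s3.png')[110:210,220:340];cv2.imwrite('pics/s3z.png',cv2.resize(p,None,fx=6,fy=6,interpolation=2))
E
```

```text
clock: 7.0
eef_pos: [483.6, -174.1, 97.3]
orientation: [180.0, -0.0, 17.4]
wrist_force: [-0.2, -0.3, -0.8]
opening: 17.4
rb 15.8 right shift mm -2.08 up -1.69 cost 3.45
rb 13.3 right shift mm -2.93 up -3.36 cost 2.70
rb 10.8 right shift mm -2.74 up -5.50 cost 3.66
```

View pics/s3z.png

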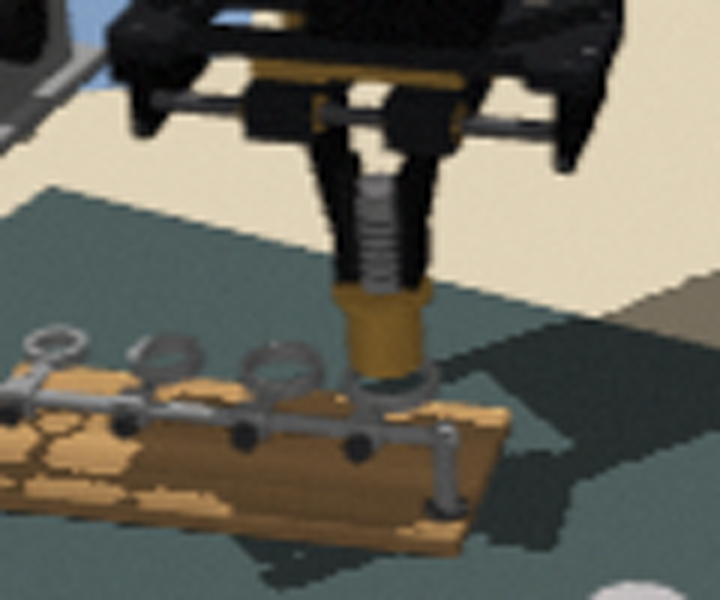

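```bash
python3 -m crank '[0,-1.2,0,0, 0,-2.2,0,0, 0,-2.2,0,0, 0,-2.2,0,0, 0,-2.2,0,0]' && python3 sc.py 482.5 -172 97 && python3 - <<'E'
from h import *
save('s4','scene');print(state()['eef_pos'],state()['wrist_force'])
p=cv2.imread('pics/s4.png')[110:210,220:340];cv2.imwrite('pics/s4z.png',cv2.resize(p,None,fx=6,fy=6,interpolation=2))
E
```

```text
clock: 7.75
eef_pos: [482.7, -171.8, 97.1]
orientation: [-180.0, -0.0, 17.4]
wrist_force: [-0.9, 0.4, -0.8]
opening: 17.3
rb 15.8 right shift mm -1.07 up -0.95 cost 3.53
rb 13.3 right shift mm -1.67 up -2.87 cost 2.73
rb 10.8 right shift mm -1.04 up -4.65 cost 3.69
[ 482.68250728 -171.85268896   97.04059415] [-0.47507877 -0.27839386 -0.27015335]
```

View pics/s4z.png

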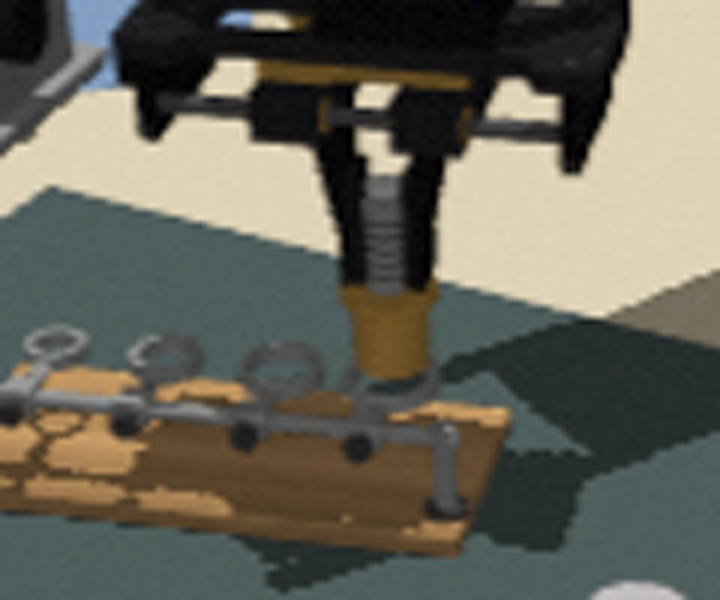

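```bash
python3 -m crank '[0,0.4,2,0, 0,0.4,4,0, 0,0.4,6,0, 0,0.4,8,0, 0,0.4,10,0, 0,0.4,10,0, 0,0.4,10,0]'; python3 -c "
from cell import *
s=state();print(s['eef_pos'],s['wrist_force'],s['wrist_torque'])"
```

```text
clock: 8.7
eef_pos: [482.8, -172.2, 87.0]
orientation: [-180.0, 0.0, 17.4]
wrist_force: [-0.3, 0.8, -0.9]
opening: 17.2
[ 482.78012265 -172.1978737    87.01633431] [-0.27158986  0.78967175 -0.91943714] [-0.00389175  0.05606666 -0.02899525]
```

```bash
python3 -m crank '[0,0,3,0, 0,0,6,0, 0,0,9,0, 0,0,12,0, 0,0,12,0, 0,0,12,0]'; python3 -c "
from cell import *
s=state();print(s['eef_pos'],s['wrist_force'],s['wrist_torque'])"
```

```text
clock: 9.3
eef_pos: [482.7, -172.2, 75.0]
orientation: [-180.0, 0.0, 17.4]
wrist_force: [0.5, 0.0, -2.0]
opening: 17.8
[ 482.74374071 -172.22778413   74.95187964] [ 0.45066547  0.01853582 -1.96075657] [-0.02989724 -0.00436924  0.01225393]
```

```bash
python3 - <<'E'
from h import *
save('s5','scene');print(state()['eef_pos'],state()['wrist_force'])
p=cv2.imread('pics/s5.png')[110:210,220:340];cv2.imwrite('pics/s5z.png',cv2.resize(p,None,fx=6,fy=6,interpolation=2))
E
```

```text
[ 482.74061679 -172.21763336   75.02044649] [ 1.34111247 -0.8842334  -1.39207836]
```

View pics/s5z.png

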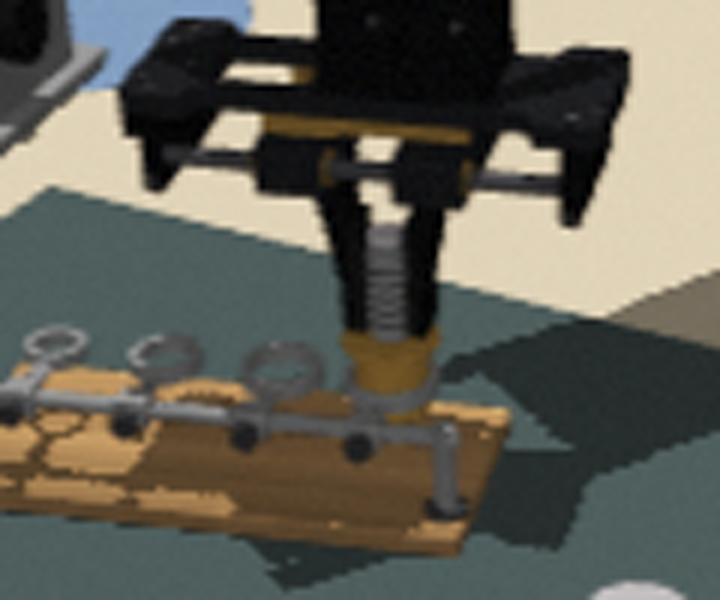

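```bash
python3 -m crank '[0,0,-8,0, 0,0,-18,0, 0,0,-27,0, 0,0,-30,0, 0,10,-30,0, 0,25,-30,0, 0,40,-30,0, 0,46,-29,0, 0,47.4,-26,0, 0,47.4,-22,0, 0,47.4,-22,0, 0,47.4,-22,0]' && python3 -m crank '[0,0,0,0, 0,0,0,0]' && python3 sc.py 496.9 -217.3 97 && python3 - <<'E'
from h import *
save('s6','scene');print(state()['eef_pos'],state()['wrist_force'])
p=cv2.imread('pics/s6.png')[110:210,220:340];cv2.imwrite('pics/s6z.png',cv2.resize(p,None,fx=6,fy=6,interpolation=2))
E
```

```text
clock: 10.55
eef_pos: [496.5, -216.8, 96.5]
orientation: [-179.9, 0.0, 17.4]
wrist_force: [-0.2, -0.6, -1.4]
opening: 17.2
clock: 10.75
eef_pos: [497.1, -217.2, 97.3]
orientation: [180.0, -0.0, 17.4]
wrist_force: [0.4, -0.3, -1.1]
opening: 17.1
rb 15.8 right shift mm -2.03 up -0.23 cost 3.37
rb 13.3 right shift mm -2.37 up -2.02 cost 2.74
rb 10.8 right shift mm -2.22 up -3.75 cost 3.74
[ 497.04770177 -217.4162523    97.18321445] [-0.191244    0.50921749 -1.69345782]
```

View pics/s6z.png

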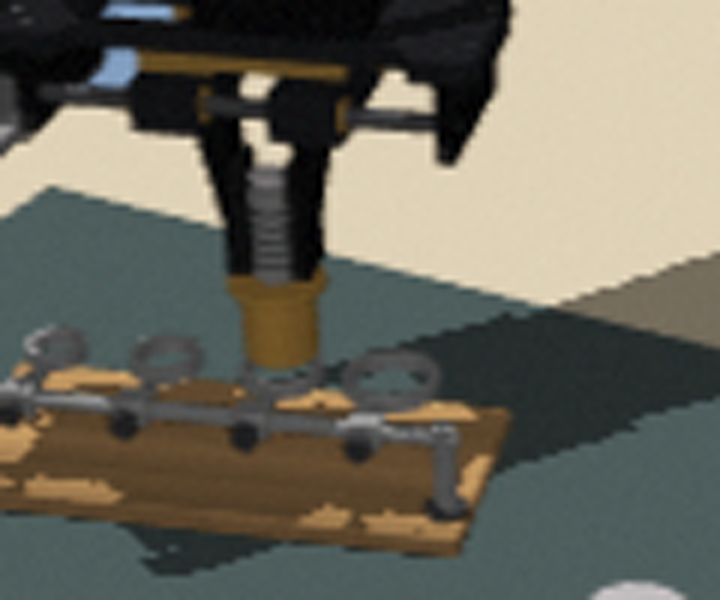

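```bash
python3 -m crank '[0,0,2,0, 0,0,4,0, 0,0,6,0, 0,0,8,0, 0,0,9,0, 0,0,9,0, 0,0,9,0]'; python3 -c "
from cell import *
s=state();print(s['eef_pos'],s['wrist_force'],s['wrist_torque'])"
```

```text
clock: 11.7
eef_pos: [497.1, -217.6, 88.4]
orientation: [180.0, -0.0, 17.4]
wrist_force: [-1.5, -0.2, 4.0]
opening: 17.5
[ 497.13381517 -217.56667288   88.4298765 ] [-1.49555082 -0.24663628  3.9660098 ] [0.17547108 0.30140979 0.03396044]
```

```bash
cat > rd.py <<'E'
from cell import *
import numpy as np
# camera calls step time; read state after each
F=[];T=[];P=[]
for i in range(8):
    grab_frame('scene'); s=state();F.append(s['wrist_force']);T.append(s['wrist_torque']);P.append(s['eef_pos'])
f=np.mean(F,0);t=np.mean(T,0);a=np.radians(17.4);R=np.array([[np.cos(a),np.sin(a)],[-np.sin(a),np.cos(a)]])
print('F rack xy',(R@f[:2]).round(2),'Fz',f[2].round(2),'T rack',(R@t[:2]).round(3),'pos',np.mean(P,0).round(2),'t',s['clock'])
E
python3 rd.py
```

```text
F rack xy [-1.2   0.77] Fz 4.18 T rack [0.172 0.194] pos [ 497.1  -217.55   88.28] t 12.1
```

```bash
python3 -m crank '[-0.4,-0.3,0,0, -0.8,-0.6,0,0, -1,-0.8,0,0, -1,-0.8,0,0]' && python3 rd.py
```

```text
clock: 12.5
eef_pos: [496.5, -217.3, 88.5]
orientation: [179.9, -0.1, 17.4]
wrist_force: [1.7, -0.6, 4.0]
opening: 17.3
F rack xy [ 2.25 -2.15] Fz 3.78 T rack [-0.456 -0.422] pos [ 496.28 -217.29   88.36] t 12.9
```

```bash
python3 - <<'E'
from fit import *
im=cv2.imread('pics/s2.png').astype(float)[:,:,0]  # blue channel
K=calibration('scene')
def depth(X): return (np.array(K['R'])@np.array(X)+K['t'])[2]
print('px per mm',K['fx']/depth([482.6,-171.7,125]))
for r in range(136,160):
    row=im[r,262:308]
    # dark core: local min around col 284; half crossings
    x=np.arange(262,308)
    bg=np.median(np.r_[row[:8],row[-8:]]);co=np.median(im[r,281:288]);th=(bg+co)/2
    def cross(rng):
        for a in rng:
            v0,v1=im[r,a],im[r,a+1]
            if (v0-th)*(v1-th)<=0 and v0!=v1: return a+(th-v0)/(v1-v0)
    L=cross(range(283,262,-1));Rr=cross(range(285,307))
    if L and Rr: print(r,round(L,2),round(Rr,2),'w mm',round((Rr-L)/(K['fx']/depth([482.6,-171.7,120])),1),bg,co)
E
```

```text
px per mm 0.4124636733640154
136 275.15 292.17 w mm 41.4 183.0 54.0
137 275.03 291.81 w mm 40.8 182.0 75.0
138 275.26 291.6 w mm 39.7 183.0 56.0
139 275.3 292.62 w mm 42.1 182.0 78.0
140 274.87 292.6 w mm 43.1 182.5 76.0
141 275.16 292.63 w mm 42.5 183.0 65.0
142 275.46 292.04 w mm 40.3 182.0 33.0
143 276.25 291.28 w mm 36.6 182.0 33.0
144 277.2 290.59 w mm 32.6 183.0 36.0
145 277.39 290.57 w mm 32.0 182.5 36.0
146 277.59 290.58 w mm 31.6 183.0 37.0
147 277.65 290.59 w mm 31.5 183.0 38.0
148 277.68 290.64 w mm 31.5 182.0 37.0
149 277.88 290.69 w mm 31.1 182.0 38.0
150 278.09 290.66 w mm 30.6 176.0 36.0
151 278.32 290.49 w mm 29.6 137.5 37.0
152 278.27 290.49 w mm 29.7 138.0 37.0
153 277.17 290.33 w mm 32.0 137.5 37.0
154 277.3 289.61 w mm 29.9 138.0 38.0
155 278.33 288.56 w mm 24.9 138.0 40.0
159 273.17 286.5 w mm 32.4 93.0 92.0
```

```bash
python3 -m crank '[0,0,-3,0, 0,0,-6,0, 1,0.8,-6,0, 2,1.8,-6,0, 2,1.8,-4,0, 2,1.8,-2,0, 2,1.8,0,0, 2,1.8,0,0, 2,1.8,0,0]' && python3 rd.py && python3 -m crank '[2,1.8,-3,0, 2,1.8,-3,0]' >/dev/null; python3 -c "
from cell import *
print(state()['eef_pos'])"
```

```text
clock: 13.8
eef_pos: [498.2, -218.1, 88.3]
orientation: [-180.0, 0.0, 17.4]
wrist_force: [-1.5, -0.3, 4.4]
opening: 17.1
F rack xy [-1.39  1.27] Fz 4.1 T rack [0.331 0.252] pos [ 498.2  -218.07   88.19] t 14.2
[ 501.16428855 -219.50253712   91.17442495]
```

```bash
python3 -m crank '[0,0,-3,0, -1,-2,-3,0, -2,-3.8,-3,0, -2,-3.8,-1,0, -2,-3.8,1,0, -2,-3.8,3,0, -2,-3.8,3,0, -2,-3.8,3,0]' && python3 rd.py && python3 - <<'E'
from h import *
save('s7','scene')
p=cv2.imread('pics/s7.png')[110:210,220:340];cv2.imwrite('pics/s7z.png',cv2.resize(p,None,fx=6,fy=6,interpolation=2))
E
```

```text
clock: 15.2
eef_pos: [497.7, -216.2, 88.3]
orientation: [-180.0, -0.0, 17.4]
wrist_force: [-0.8, 1.5, 3.4]
opening: 17.7
F rack xy [-1.57  1.63] Fz 4.31 T rack [0.397 0.241] pos [ 497.66 -216.2    88.21] t 15.6
```

View pics/s7z.png

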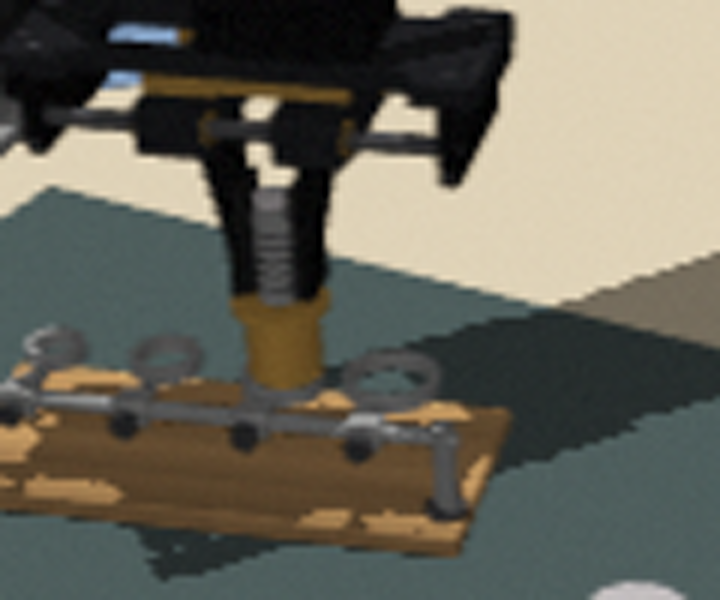

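```bash
python3 -m crank '[0,0,-6,0, 0,0,-14,0, -0.5,0,-18,0, -1,-8,-18,0, -1,-22,-18,0, -1,-36,-18,0, -1,-44,-15,0, -1,-46.4,-11,0, -1,-46.4,-9,0, -1,-46.4,-9,0, -1,-46.4,-9,0, -1,-46.4,-9,0]' && python3 sc.py 482.5 -172 97 && python3 - <<'E'
from h import *
save('s8','scene');print(state()['eef_pos'],state()['wrist_force'])
p=cv2.imread('pics/s8.png')[110:210,220:340];cv2.imwrite('pics/s8z.png',cv2.resize(p,None,fx=6,fy=6,interpolation=2))
E
```

```text
clock: 16.85
eef_pos: [483.0, -172.6, 97.1]
orientation: [180.0, -0.0, 17.4]
wrist_force: [-0.8, -0.2, -0.6]
opening: 17.7
rb 15.8 right shift mm -2.12 up -0.98 cost 3.51
rb 13.3 right shift mm -2.29 up -2.81 cost 2.85
rb 10.8 right shift mm -2.30 up -5.01 cost 3.80
[ 482.85237927 -172.41813895   97.12774851] [ 0.28805773 -0.20676592 -2.12545712]
```

View pics/s8z.png

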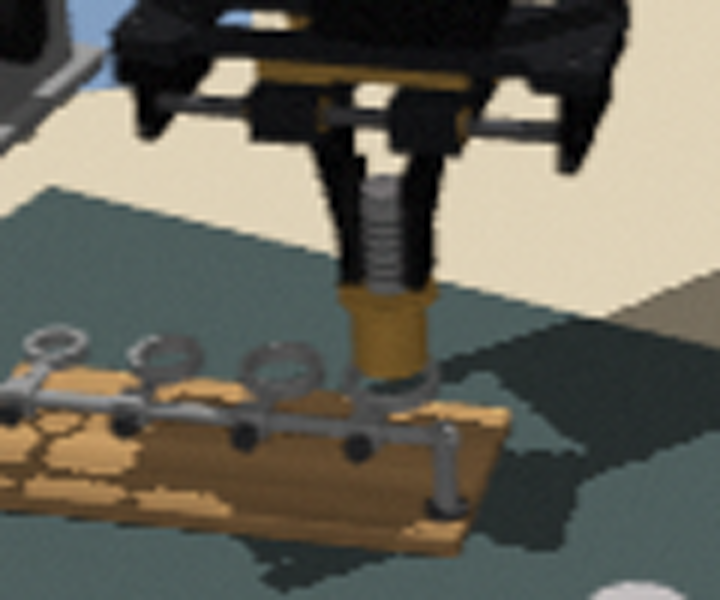

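```bash
python3 -m crank '[0,0,2,0, 0,0,4,0, 0,0,6,0, 0,0,8,0, 0,0,9,0, 0,0,9,0, 0,0,9,0]' && python3 rd.py
```

```text
clock: 17.8
eef_pos: [482.7, -172.2, 88.0]
orientation: [-180.0, 0.0, 17.4]
wrist_force: [0.1, 0.2, -1.1]
opening: 17.4
F rack xy [ 0.05 -0.08] Fz -0.98 T rack [ 0.004 -0.008] pos [ 482.81 -172.2    88.1 ] t 18.2
```

```bash
python3 -m crank '[0,0,3,0, 0,0,6,0, 0,0,9,0, 0,0,12,0, 0,0,15,0, 0,0,18,0, 0,0,21,0, 0,0,24,0, 0,0,24,0]' && python3 rd.py && python3 -m crank '[0,0,1,0, 0,0,2,0, 0,0,3,0, 0,0,4,0, 0,0,4.5,0, 0,0,4.5,0]' && python3 rd.py
```

```text
clock: 19.1
eef_pos: [482.7, -172.2, 63.7]
orientation: [-180.0, 0.0, 17.4]
wrist_force: [-0.2, -0.2, -1.0]
opening: 17.0
F rack xy [ 0.05 -0.8 ] Fz -1.56 T rack [-0.141  0.009] pos [ 482.78 -172.22   64.05] t 19.5
clock: 20.1
eef_pos: [482.8, -172.3, 59.5]
orientation: [180.0, -0.0, 17.4]
wrist_force: [0.0, -0.5, -0.3]
opening: 17.4
F rack xy [ 0.11 -1.04] Fz -0.65 T rack [-0.138 -0.018] pos [ 482.81 -172.24   59.57] t 20.5
```

```bash
python3 -m crank '[0,0,0,0, 0,0,0,0, 0,0,0,0, 0,0,0,0, 0,0,0,0]' 36 && python3 rd.py && python3 - <<'E'
from h import *
save('s9','scene')
p=cv2.imread('pics/s9.png')[110:210,220:340];cv2.imwrite('pics/s9z.png',cv2.resize(p,None,fx=6,fy=6,interpolation=2))
E
```

```text
clock: 21.0
eef_pos: [482.8, -172.2, 59.5]
orientation: [-180.0, 0.0, 17.4]
wrist_force: [0.6, 0.7, -0.4]
opening: 35.6
F rack xy [-0.    0.03] Fz 0.11 T rack [0.013 0.009] pos [ 482.79 -172.2    59.55] t 21.4
```

View pics/s9z.png

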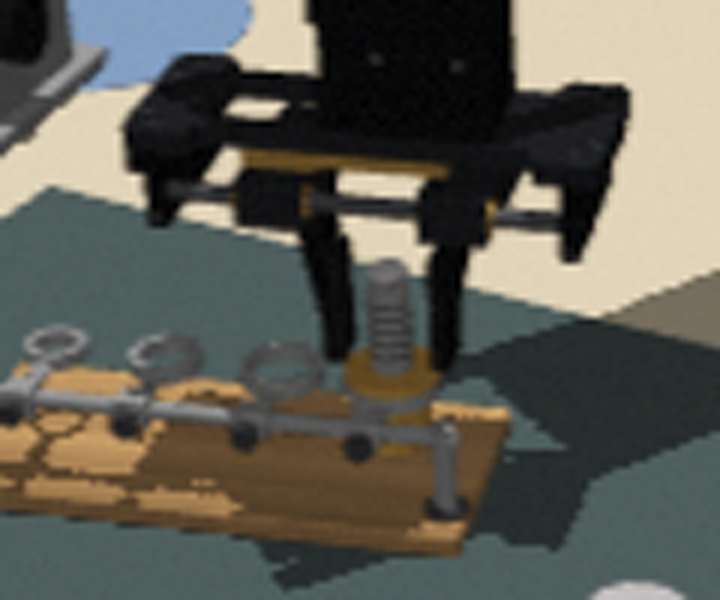

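The cutter now hangs in ring 1 with its flange on the ring and the fingers clear. I'll retreat straight up and then check it from above.

```bash
python3 -m crank '[0,0,-10,0, 0,0,-30,0, 0,0,-60,0, 0,0,-95,0, 0,0,-130,0, 0,0,-150,0, 0,40,-160,0, 0,85,-160,0, 0,130,-160,0, 0,175,-160,0, 0,215,-160,0, 0,240,-160,0]' && python3 -m crank '[0,0,0,0, 0,0,0,0, 0,0,0,0]' && python3 - <<'E'
from h import *
save('s10','scene');save('t10','top')
p=cv2.imread('pics/s10.png')[110:210,200:320];cv2.imwrite('pics/s10z.png',cv2.resize(p,None,fx=5,fy=5,interpolation=2))
d=np.load('pics/t10.npy');P=cloud('top',d).reshape(-1,3)
k=(np.hypot(P[:,0]-482.6,P[:,1]+171.7)<35)
for lo,hi in ((50,62),(90,115)):
    m=P[k&(P[:,2]>lo)&(P[:,2]<hi)];print(len(m),m.mean(0) if len(m) else '')
print(state()['eef_pos'],state()['clock'])
E
```

```text
clock: 22.65
eef_pos: [554.7, -404.1, 220.0]
orientation: [179.9, -0.0, 17.3]
wrist_force: [0.4, 0.4, 0.3]
opening: 35.7
clock: 22.95
eef_pos: [554.5, -400.1, 219.9]
orientation: [-180.0, -0.0, 17.4]
wrist_force: [-0.1, 0.5, 0.2]
opening: 36.2
305 [ 482.92274765 -171.1657065    55.21697933]
80 [ 481.44781497 -170.43102245  100.81865426]
[ 554.66960123 -399.9959701   220.04904493] 23.05
```

View pics/s10z.png

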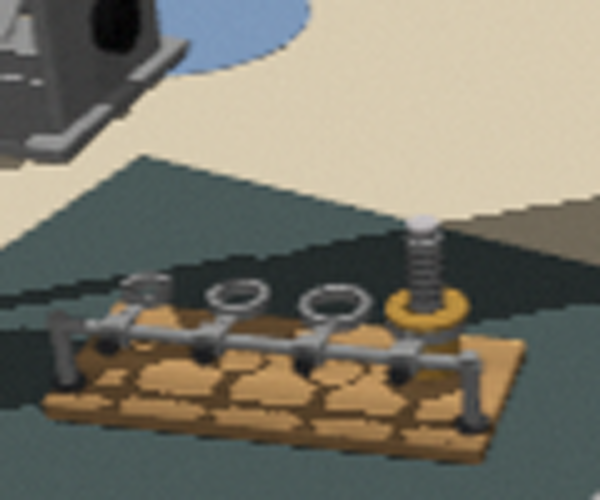

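View pics/t10.png

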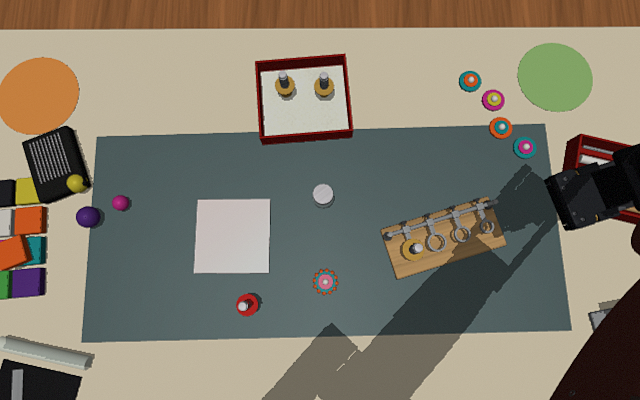

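```bash
python3 -c "
from cell import *
print(hand_in())"
```

```text
the job is handed in; nothing more can be done
None
```

The cutter from the tile is hanging in ring 1, the widest ring, and I handed the job in at about 23 s of the 67 s allowed. `hand_in()` gives no verdict.

**What I did**
- **Ring 1:** I passed the barrel right through and lifted it out again. I felt no contact.
- **Ring 2:** it stopped at the ring's top at four spots 1–2 mm apart, each time with about 5 N and about 3.5 mm of spring give. That makes it a ring that is too narrow, not a foot caught on the rim.
- **Back to ring 1:** I let it down until the flange took its weight, opened the fingers and moved clear.

**Last checks**
- After opening, the force on the wrist was about zero.
- Top camera depth put the flange top at about 55 mm, against 56 mm expected. The flange is centred within about 1 mm of where I had measured ring 1.
- The cutter looks upright in both pictures.
- The jar, the brooch, the box with its two cutters and the red look-alike are where they were at the start.

**Disagreements**
- The scene camera put things about 3 mm to one side of where the top camera did. An early scene reading, taken before the arm had settled, made me shift 2.5 mm the wrong way; I saw it in the next picture and put it right before entering ring 1.
- My silhouette fit slightly favoured the 26.6 mm barrel. A direct width reading gave about 31.5 mm, and the stop at ring 2 agreed with that.

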